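# Seat the keyed rotor of the shell mill and cap it

## Task

The mill's grinding rotor has been slipped on its shaft but is still riding on top of the key: turn it until its keyway drops over the key and it sits fully home. Then take the blue cap from the sloping stand and seat it, steel plug down and knob up, in the pocket on top of the rotor. Leave the red spare cap, the amber jar, the glass beaker and the wrench where they are, and let go of everything.

Things in the scene. Friction and masses are not known exactly. Their poses are not given: they have to be found in the camera images.
- mill: Bench mill, fixed, at some yaw. White foot 200 (x) x 190 (y) x 45 mm high; origin at the centre of its underside, on the shaft axis. On it a steel chamber ring, radius 61 to 67, rim 67 mm above the bench. A blue motor lies at its +y side, 105 to 265 mm from the axis, top 100 mm above the bench
- chute_top (a point): Top centre of the blue feed chute fixed on the mill's own -y side: 70 mm wide along the mill's x, 30 mm thick, reaching to 68 mm from the shaft axis; 138 mm above the bench
- drive: Drive plate with shaft and key, fixed (cannot turn) in the chamber at any yaw. Origin at the centre of its underside, 45 mm above the bench; z up the shaft, x towards the key. Plate radius 56, 8 mm thick, yellow mark at its edge towards the key. Shaft radius 8.5, from 8 to 57 mm. Brass key 6 mm wide, to 14.5 mm from the axis, from 8 to 18 mm above the origin
- rotor_center (a point): Centre (half-way up, on the axis) of the loose aluminium rotor, 63 mm tall, about 0.45 kg; z up, x to its one keyway. Disc radius 45, 10 mm thick, teeth to 17 mm above the underside; above, a round boss 44 mm in diameter: grip that. Bore radius 9.7, keyway 9 mm wide reaching 17 mm from the axis, marked by a red line on disc, boss and rim. Home, this point is 39.5 mm above the drive origin
- rotor_pocket (a point): Centre of the rotor's top rim, 31.5 mm above rotor_center. The pocket in it: radius 17, 11 mm deep. At the start the rotor rests on top of the key (10 mm above home), leaning up to about 4 degrees, its keyway at least 0.6 rad off the key. Once the keyway is within about 0.12 rad of the key it can sink the 10 mm home; let go, it falls by its weight
- cap_center (a point): Centre (half-way up, on the axis) of the loose blue cap, 41 mm long, about 0.12 kg; z from plug to knob. Steel plug 30 mm in diameter, from -20.5 to -11.5 mm; flange of diameter 42, to -5.5; knob of diameter 28, to +20.5: grip the knob. Starts with its plug in a hole of the stand, leaning with it. Seated, its flange lies on the rotor's rim: this point 43 mm above rotor_center
- spare_center (a point): Centre of the red spare cap, the same shape as the blue one, in the stand's other hole: leave it there
- stand: Fixed drying stand: white plate 85 x 170 x 10 mm sloping 30 degrees, its face and hole axes leaning towards its own -x; highest edge about 85 mm above the bench; origin on the bench under its centre. Two holes of diameter 37, 40 mm either side of the middle along y, their mouths 62 mm above the bench. Either cap may be in either hole
- jar_center (a point): Centre of an amber jar of diameter 60 and 120 mm tall, standing on the bench: leave alone
- beaker_center (a point): Centre of a glass beaker of diameter 64 and 85 mm tall, standing on the bench: leave alone
- wrench: Steel wrench 150 mm long and about 10 mm thick, lying on the bench between stand and mill, along its x: leave alone

How it is judged:
By the outcome, as a careful person would: the job done as asked, in the order asked, and still so for the second after the job is handed in, with the robot touching nothing.
It also fails if it takes over 70 s, if anything falls off the work surface, if the arm or the gripper's body presses on something with over 40 N, if the wrist force passes 120 N, or if a joint passes its speed limit or range.

## Robot

A 6-joint arm with a two-finger parallel gripper is mounted at the origin on the work surface. World frame = base frame: x ahead of the robot, y to its left, z up, the work surface at z = 0. Lengths are in m, angles in rad, forces in N, time in s.
With the tool pointing down it reaches from about 0.4 to 0.925 m from the base axis. Payload 3.4 kg.
Tool frame: the origin (TCP) lies at the very end of the fingers, on their centre line; the grasp point (between the pads) lies 19 mm behind it; z points along the fingers, y is the direction in which the jaws open and shut (so a half turn about z gives the same grasp; the last joint's range is limited). The gripper opens to 85 mm and grips with 20 to 120 N. Pads are 22 mm wide; open, the fingers measure 114 mm over their backs; the gripper's body (76 mm by 85 mm) begins 54 mm behind the grasp point. The pads swing forward as they close: fully open they stand 13 mm farther back than shut.
Start: joints at [1.113, 0.307, 1.506, -0, 1.328, -0.073], TCP at [0.216, 0.533, 0.231] pointing down, gripper open.
Joint ranges: [-3.12, 3.12], [-1.05, 2.28], [0.14, 2.33], [-1.42, 4.57], [0.1, 2.73], [-2.68, 2.68]. Speed limits (rad/s): [2.57, 2.57, 3.14, 3.14, 3.14, 3.14].

## Interface

Orientations are given as a rotation vector (axis times angle).
In Python, from bench import * gives the robot as it stands.
- The arm moves only by the shell command python3 -m handwheel 'ROWS' [FORCE]. ROWS is JSON, one flat list of numbers, 7 for each row, row after row: the shift along the tool's x, y, z in m, then the turn, a rotation vector about the tool's x, y, z in degrees, then the finger opening in m, from 0 to 0.0854. In form: [tx, ty, tz, rx, ry, rz, jaw, tx, ty, tz, rx, ry, rz, jaw, ...]. A call has 1 to 10 rows; each row is the pose to reach, as a shift and turn from the pose measured when the call began, along the tool's axes at that moment; what a row does not reach only later rows make up. A row lasts 1/8 s, in which the tool goes at most 62.5 mm and 10.7 degrees, less where a joint would pass 70% of its speed; a pose out of reach is approached as far as the arm can. A call with a gripper value outside its range is refused whole. The fingers move at their own pace and stop on an object; FORCE is the grip in N (left out, the last holds). Time passes only in rows, so rows that repeat a pose let the fingers close. It gives the time, the measured TCP pose, the force and the opening at its end, in the units of the state.
- sense(): the state, without advancing time (a new reading comes with each control period).
- camera(name): name is "side" or "top" or "wrist"; returns the picture (420x560x3 uint8, red, green, blue); there is no depth.
- get_calibration(name): a dict with "fx", "fy", "cx", "cy" (pixels), "distortion" ([k1, k2, p1, p2, k3] as OpenCV has them; the pictures are not rectified), "world_to_cam" (4x4, takes a point from world to camera coordinates). Camera axes: x right, y up, looking along -z (the intrinsics and any distortion apply to the point x, -y, -z); pixel columns grow to the right and rows downward; lengths in m; the calibration is good to about 2 mm. A picture is of the moment at which its call begins: read the wrist's pose just before it. get_calibration takes no time and is no camera call; for the wrist camera it gives the pose at the moment of the call.
- close_job(): hands the job in, once; it reports no verdict.
The state is a dict: "t": time; "q": joint angles; "qvel": joint speeds; "tau": joint torques, N m; "tcp_pos": TCP position; "eef_rot": TCP orientation; "wrist_force": force on the tool from outside, world axes, zero at the start; "ft_torque": the same for the moment, N m; "finger_gap": opening from 0.0 (shut) to 1.0 (fully open).
Only numpy, scipy, OpenCV 4.12 (cv2) and the standard library are available. Lean on these libraries where they do the work, as an engineer would, in place of code of your own. Each camera call takes 0.05 s, during which the arm holds its last target. There are 200 camera calls.

## Working session

There is one attempt and no reset: what is moved stays moved. The work goes in short steps, Python scripts to look and compute and a shell command to move; the robot and the scene stay as the last step left them, time stands still between calls to the robot, and variables do not carry over. Pictures are saved under pics/ and viewed, about 8 in all and at most 12, crops included, and the job is handed in when it is done.

```bash
ls; mkdir -p pics; python3 - <<'E'
from bench import *
import cv2
for n in("side","top"):
    im=camera(n); cv2.imwrite(f"pics/{n}0.png",im[:,:,::-1])
    c=get_calibration(n); print(n,c)
print(sense())
E
```

```text
pics
side {'fx': 514.6671628645004, 'fy': 514.6671628645004, 'cx': 273.37942530702526, 'cy': 211.22969880851244, 'distortion': array([-0.19085543,  0.        ,  0.        ,  0.        ,  0.        ]), 'world_to_cam': array([[ 0.97573283, -0.21895612,  0.00191488, -0.55843518],
       [ 0.11398117,  0.51536166,  0.84935897, -0.13855035],
       [-0.1869592 , -0.82852916,  0.52781216, -1.1426283 ],
       [ 0.        ,  0.        ,  0.        ,  1.        ]])}
top {'fx': 431.04789658832885, 'fy': 431.04789658832885, 'cx': 281.7343974897324, 'cy': 220.92591704414028, 'distortion': array([-0.12251679,  0.        ,  0.        ,  0.        ,  0.        ]), 'world_to_cam': array([[-0.01719875, -0.99980963, -0.0092146 , -0.04004941],
       [ 0.99770608, -0.0177646 ,  0.0653223 , -0.55917032],
       [-0.06547356, -0.00807   ,  0.99782167, -0.98087144],
       [ 0.        ,  0.        ,  0.        ,  1.        ]])}
{'t': 0.1, 'q': array([ 1.11249234e+00,  3.07466533e-01,  1.50754042e+00,  4.31624571e-05,
        1.32842343e+00, -7.34954106e-02]), 'qvel': array([ 0.00119545, -0.00262862, -0.00029859, -0.00029451, -0.0001228 ,
        0.00014999]), 'tau': array([-9.67786000e-04, -4.58526635e+01, -2.52608335e+01, -2.66796469e-04,
        5.40317429e-03, -7.69172630e-06]), 'tcp_pos': array([0.21556934, 0.53237853, 0.23049218]), 'eef_rot': array([-6.00649082e-01, -3.08310387e+00,  2.76749359e-03]), 'wrist_force': array([-0.48692103, -0.47684075,  0.31184451]), 'ft_torque': array([ 0.0001283 ,  0.01481873, -0.00570789]), 'finger_gap': 1.0017150820093115}
```

View pics/side0.png

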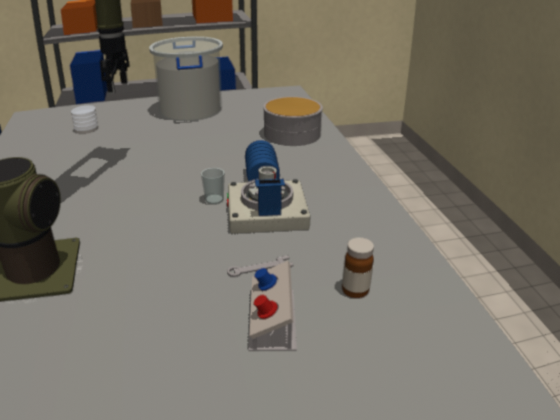

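View pics/top0.png

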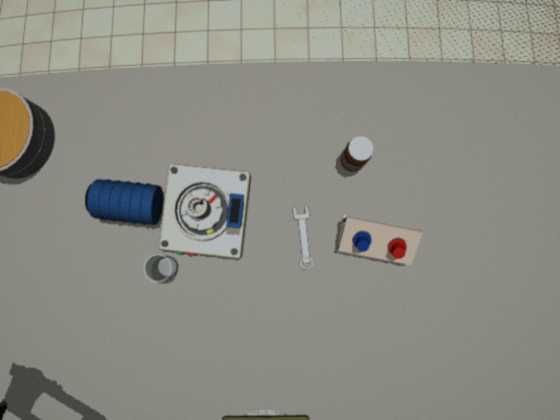

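The side view shows the mill at about (267,195), the blue cap at (265,279) and the red cap at (265,306). In the top view the rotor is near (200,209), with its red line pointing towards (217,196) and the yellow key mark at (210,231). Also in the top view, the blue cap is at (362,241), the red cap at (398,248), and the stand face runs from (340,235) to (420,245).

```bash
cat > h.py <<'E'
from bench import *
import numpy as np, cv2
from scipy.spatial.transform import Rotation as R
def ray(c,uv):
    K=np.array([[c['fx'],0,c['cx']],[0,c['fy'],c['cy']],[0,0,1]])
    p=cv2.undistortPoints(np.array([[uv]],float),K,np.array(c['distortion']))[0,0]
    T=np.array(c['world_to_cam']); d=T[:3,:3].T@np.array([p[0],-p[1],-1.])
    return -T[:3,:3].T@T[:3,3], d/np.linalg.norm(d)
def atz(c,uv,z):
    o,d=ray(c,uv); return o+d*(z-o[2])/d[2]
def tri(*obs):
    A=np.zeros((3,3));b=np.zeros(3);L=[ray(*x) for x in obs]
    for o,d in L: M=np.eye(3)-np.outer(d,d);A+=M;b+=M@o
    p=np.linalg.solve(A,b); return p,[float(np.linalg.norm(np.cross(p-o,d))) for o,d in L]
def proj(c,P):
    T=np.array(c['world_to_cam']);P=np.atleast_2d(P)@T[:3,:3].T+T[:3,3]
    K=np.array([[c['fx'],0,c['cx']],[0,c['fy'],c['cy']],[0,0,1]])
    return cv2.projectPoints(P*[1,-1,-1],np.zeros(3),np.zeros(3),K,np.array(c['distortion']))[0][:,0]
def rel(p,rot=None):
    """target TCP position (world) and Rotation -> tool-frame shift mm, turn deg"""
    s=sense();r=R.from_rotvec(s['eef_rot']); sh=r.inv().apply(np.array(p)-s['tcp_pos'])
    print('shift mm',(sh*1000).round(1),'turn',(r.inv()*rot).as_rotvec(degrees=True).round(1) if rot is not None else '')
def down(yaw):
    """tool z down, tool y at world angle yaw"""
    y=np.array([np.cos(yaw),np.sin(yaw),0]);z=np.array([0,0,-1.]);return R.from_matrix(np.c_[np.cross(y,z),y,z])
E
python3 - <<'E'
from h import *
t=get_calibration('top');s=get_calibration('side')
for n,u,v in [('rotortop',(200,208),(267,172)),('chute top',(236,210),(270,182)),('blueknob',(362,240),(263,273)),('redknob',(398,250),(261,300))]: print(n,tri((t,u),(s,v)))
for n,u,z in [('yellow',(210,231),.053),('axis?',(203,211),.06),('foot corners',(173,170),.045),('',(246,175),.045),('',(238,252),.045),('',(166,246),.045),('jar',(360,149),.12),('beaker',(159,267),.04),('wr',(301,212),.005),('wr',(307,263),.005),('motor',(90,200),.08)]: print(n,atz(t,u,z).round(3))
st=sense();r=R.from_rotvec(st['eef_rot']);print(r.as_matrix().round(2))
c=get_calibration('wrist');o=np.linalg.inv(c['world_to_cam']);print('cam in tool',r.inv().apply(o[:3,3]-st['tcp_pos']).round(3),(r.as_matrix().T@o[:3,:3]).round(2),c['fx'],c['cx'],c['cy'])
i=cv2.imread('pics/top0.png')[155:275,150:260];j=cv2.imread('pics/side0.png')[140:240,215:320]
cv2.imwrite('pics/c0.png',np.hstack([cv2.resize(i,(400,436),interpolation=2),cv2.resize(j,(400,436),interpolation=2)]))
E
```

```text
rotortop (array([0.58173301, 0.11859664, 0.12821867]), [0.0006343980154629445, 0.0006343980154629104])
chute top (array([0.57381012, 0.04209602, 0.14158453]), [0.0004561673915945246, 0.0004561673915942688])
blueknob (array([ 0.50557154, -0.22201662,  0.08764122]), [0.004021526393406042, 0.0040215263934060405])
redknob (array([ 0.48402847, -0.2999236 ,  0.0887803 ]), [0.0023803562863422664, 0.002380356286342305])
yellow [0.536 0.111 0.053]
axis? [0.581 0.126 0.06 ]
foot corners [0.678 0.198 0.045]
 [0.663 0.03  0.045]
 [0.488 0.05  0.045]
 [0.504 0.214 0.045]
jar [ 0.701 -0.219  0.12 ]
beaker [0.457 0.232 0.04 ]
wr [ 0.579 -0.095  0.005]
wr [ 0.46  -0.107  0.005]
motor [0.609 0.38  0.08 ]
[[-0.93  0.38 -0.  ]
 [ 0.38  0.93 -0.  ]
 [ 0.   -0.   -1.  ]]
cam in tool [ 0.072  0.    -0.143] [[-0.    0.96  0.28]
 [ 1.    0.    0.  ]
 [ 0.    0.28 -0.96]] 306.4717914174607 282.4199066933247 207.8896027284079
```

View pics/c0.png

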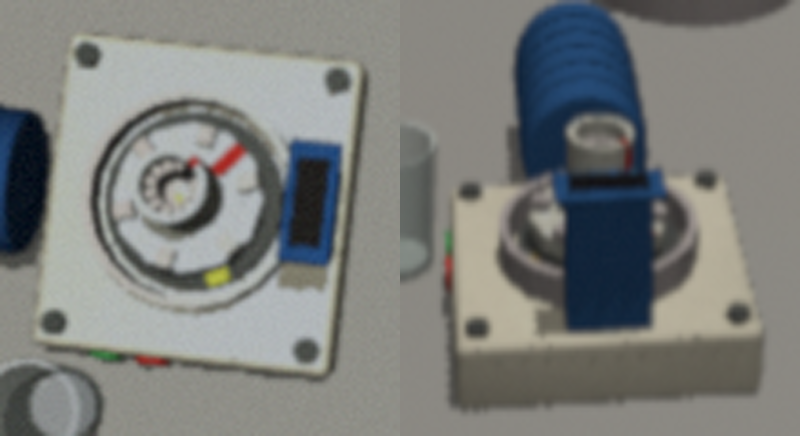

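The enlarged crops show the red line pointing up-right and the yellow mark at the lower right, so the rotor needs about -105° about world z. The lower part of the key side is hidden from the side camera. Next I move over the mill.

```bash
python3 - <<'E'
from h import *
rel([.582,.122,.24],down(np.deg2rad(68)))
E
```

```text
shift mm [-493.7 -242.8   -9.2] turn [-0.1 -0.  -0. ]
```

```bash
python3 -m handwheel '[-0.055,-0.027,-0.009,0,0,0,0.085, -0.110,-0.054,-0.009,0,0,0,0.085, -0.165,-0.081,-0.009,0,0,0,0.085, -0.220,-0.108,-0.009,0,0,0,0.085, -0.275,-0.135,-0.009,0,0,0,0.085, -0.330,-0.162,-0.009,0,0,0,0.085, -0.385,-0.189,-0.009,0,0,0,0.085, -0.440,-0.216,-0.009,0,0,0,0.085, -0.494,-0.243,-0.009,0,0,0,0.085, -0.494,-0.243,-0.009,0,0,0,0.085]' && python3 - <<'E'
from h import *
s=sense();c=get_calibration('wrist');im=camera('wrist');cv2.imwrite('pics/w1.png',im[:,:,::-1]);np.save('w1.npy',c,allow_pickle=True)
print(s['tcp_pos'],s['q'].round(2))
for P in ([.582,.122,.126],[.582,.122,.063]): print(proj(c,P))
E
```

```text
t: 1.35
tcp_pos: [0.585, 0.118, 0.239]
eef_rot: [0.609, 3.082, -0.005]
wrist_force: [-0.0, 0.5, -0.3]
finger_gap: 0.995
[0.5850363  0.11798469 0.23900879] [ 0.13  0.33  1.45 -0.    1.36 -1.05]
[[285.51705917 198.81147731]]
[[285.11123649 183.64648567]]
```

View pics/w1.png

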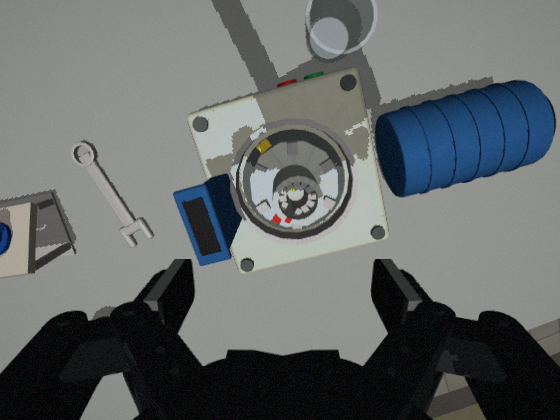

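The rotor is near (293,195), the yellow mark at (264,146), the red line at about (278,219), and the bolts at (200,124), (348,82), (378,232) and (247,265). I'll measure on an enlargement.

```bash
python3 - <<'E'
from h import *
c=np.load('w1.npy',allow_pickle=True).item()
B=np.array([atz(c,u,.045) for u in [(200,124),(348,82),(378,232),(247,265)]]);print('mill',B.mean(0),'ydir deg',np.rad2deg(np.arctan2(*(B[1]+B[2]-B[0]-B[3])[[1,0]])))
i=cv2.imread('pics/w1.png')[115:245,225:360]
cv2.imwrite('pics/c1.png',cv2.resize(i,None,fx=4.5,fy=4.5,interpolation=2))
E
```

```text
mill [0.58591147 0.13057086 0.045     ] ydir deg 82.84613270268174
```

View pics/c1.png

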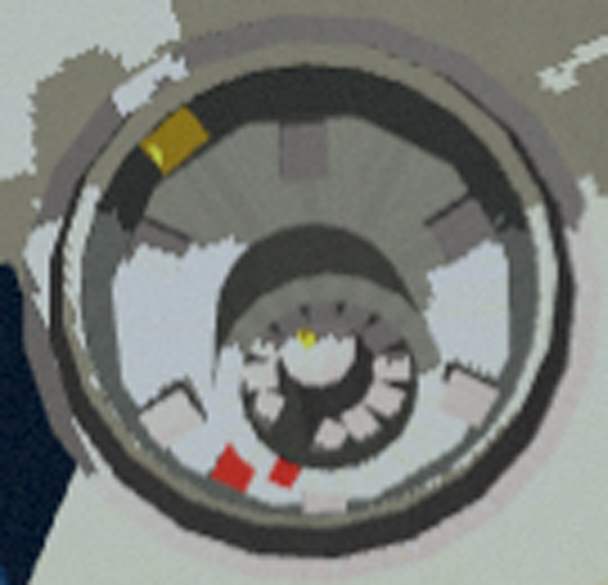

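```bash
python3 - <<'E'
from h import *
c=np.load('w1.npy',allow_pickle=True).item();t=get_calibration('top');s=get_calibration('side')
f=lambda u,z:atz(c,(225+u[0]/4.5,115+u[1]/4.5),z)
A=f((329,380),.126);print('rim ctr',A,'shaft',f((320,357),.102),'ring in',f((312,300),.067))
for nm,u in [('boss top view',(150+176/3.636,155+188/3.633))]:print(nm,u,atz(t,u,.126), tri((t,u),(c,(298.1,199.4)),(s,(215+601/3.81,140+137/4.36))))
k=f((177,140),.053);ax=np.array([.586,.128,0])
an=lambda p,q:np.rad2deg(np.arctan2(p[1]-q[1],p[0]-q[0]))
for ax in ([.582,.124],[.586,.1305]):
  print('key',np.hypot(*(k[:2]-ax)),an(k,ax))
  d=f((233,467),.073);print('red disc',an(d,ax),np.hypot(*(d[:2]-ax)))
r=f((285,472),.126);print('red rim',an(r,A),np.hypot(*(r-A)[:2]))
E
```

```text
rim ctr [0.58666718 0.13184915 0.126     ] shaft [0.58769209 0.13061422 0.102     ] ring in [0.5829259  0.13202056 0.067     ]
boss top view (198.4048404840484, 206.74786677676852) [0.58401376 0.12249355 0.126     ] (array([0.66960024, 0.09690047, 0.11984684]), [0.08903924370587615, 0.08544765147717756, 0.17317046180308687])
key 0.0446213503106221 -170.05409357363507
red disc -38.64217962061965 0.03822628590433605
key 0.0500111078820017 -163.49641156833007
red disc -49.58942693143688 0.03988684085951222
red rim -46.54461285023062 0.02043114414508561
```

The wrist and top views disagree by about 9 mm in y. I'll take a second wrist view, from the side and lower, with the arm settled.

```bash
python3 -m handwheel '[0,0.02,0.015,0,0,0,0.085, 0,0.04,0.03,0,0,0,0.085, 0,0.04,0.03,0,0,0,0.085, 0,0.04,0.03,0,0,0,0.085]' && python3 - <<'E'
from h import *
s=sense();c=get_calibration('wrist');im=camera('wrist');cv2.imwrite('pics/w2.png',im[:,:,::-1]);np.save('w2.npy',c,allow_pickle=True)
print(s['tcp_pos'],s['qvel'].round(3))
cc=get_calibration('wrist');print(abs(cc['world_to_cam']-c['world_to_cam']).max())
print(proj(c,[.586,.128,.126]))
cv2.imwrite('pics/c2.png',cv2.resize(im[60:360,80:480,::-1],None,fx=2,fy=2,interpolation=2))
E
```

```text
t: 1.9
tcp_pos: [0.5975, 0.1581, 0.2083]
eef_rot: [-0.602, -3.08, 0.005]
wrist_force: [0.6, 0.1, 0.3]
finger_gap: 0.996
[0.59746972 0.15813746 0.20826141] [-0.017 -0.014 -0.007 -0.002  0.001 -0.001]
0.0008081313418678571
[[240.88248019 215.61357775]]
```

View pics/c2.png

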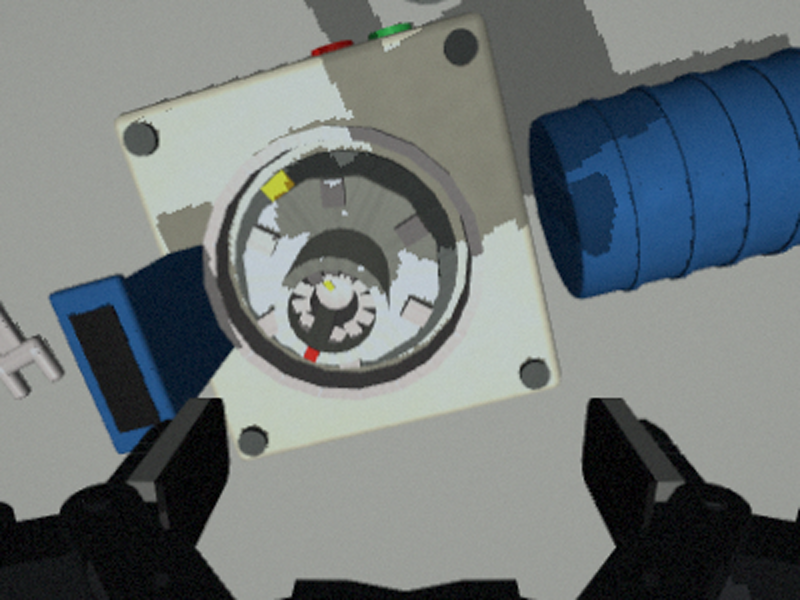

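The rim centre is at crop (332,310), the yellow mark at (278,186), the red tick on the rim at (312,355), and the bolts at (140,139), (461,47), (535,373) and (253,440).

```bash
python3 - <<'E'
from h import *
a=np.load('w1.npy',allow_pickle=True).item();b=np.load('w2.npy',allow_pickle=True).item();t=get_calibration('top');s=get_calibration('side')
g=lambda u:(80+u[0]/2,60+u[1]/2)
rim1,rim2=(298.1,199.4),g((332,310));rt=(198.4,206.7);rs=(267.8,171.4)
print('wrist pair',tri((a,rim1),(b,rim2)));print('top+side',tri((t,rt),(s,rs)));print('w2+side',tri((b,rim2),(s,rs)));print('all',tri((a,rim1),(b,rim2),(t,rt),(s,rs)))
B2=np.array([atz(b,g(u),.045) for u in [(140,139),(461,47),(535,373),(253,440)]]);print('mill w2',B2.mean(0))
B3=np.array([atz(s,(215+(u-400)/3.81,140+v/4.36),.045) for u,v in [(470,190),(705,180),(738,313),(477,328)]]);print('mill side',B3.mean(0))
B4=np.array([atz(t,(150+u/3.636,155+v/3.633),.045) for u,v in [(88,55),(338,80),(306,351),(53,322)]]);print('mill top',B4.mean(0))
k=atz(b,g((278,186)),.053);ax=B2.mean(0);A=atz(b,rim2,.126);r=atz(b,g((312,355)),.126)
an=lambda p,q:np.rad2deg(np.arctan2(p[1]-q[1],p[0]-q[0]))
print('key',an(k,ax),'red',an(r,A),A,np.hypot(*(r-A)[:2]))
E
```

```text
wrist pair (array([0.58694342, 0.13180863, 0.12556891]), [0.00019677990540064552, 0.00019677990540067745])
top+side (array([0.5845307 , 0.12202918, 0.12785084]), [0.0006128457728903397, 0.0006128457728904949])
w2+side (array([0.5874311 , 0.1312139 , 0.12303257]), [0.00032895704348422783, 0.00032895704348411925])
all (array([0.58674363, 0.12896022, 0.12233749]), [0.002823410239915433, 0.0023616781796763383, 0.005990417937218566, 0.001607900566801483])
mill w2 [0.58585794 0.13029035 0.045     ]
mill side [0.58538647 0.13638068 0.045     ]
mill top [0.58383378 0.1268249  0.045     ]
key -163.3307950949227 red -46.83089702761716 [0.58703894 0.13187978 0.126     ] 0.020555710494269998
```

The two wrist views agree to 0.2 mm, and the top camera is the outlier. That puts the axis at (0.586, 0.1305), the rim at z 0.1256, and the required turn at about -116.5° about world z. Next is the descent and grip.

```bash
python3 - <<'E'
from h import *
rel([.5863,.131,.092],down(np.deg2rad(68)))
E
```

```text
shift mm [  0.4 -28.7 116.9] turn [-0.2 -0.1 -0.2]
```

```bash
python3 -m handwheel '[0,-0.029,0.01,0,0,0,0.085, 0,-0.029,0.05,0,0,0,0.085, 0,-0.029,0.09,0,0,0,0.085, 0,-0.029,0.117,0,0,0,0.085, 0,-0.029,0.117,0,0,0,0.085, 0,-0.029,0.117,0,0,0,0.04, 0,-0.029,0.117,0,0,0,0.03, 0,-0.029,0.117,0,0,0,0.03, 0,-0.029,0.117,0,0,0,0.03, 0,-0.029,0.117,0,0,0,0.03]' 40
```

```text
t: 3.2
tcp_pos: [0.5877, 0.1303, 0.0938]
eef_rot: [0.603, 3.082, -0.003]
wrist_force: [-0.6, -1.6, 6.4]
finger_gap: 0.505
```

```bash
python3 -m handwheel '[0,0,0,0,0,10,0.03, 0,0,0,0,0,20,0.03, 0,0,0,0,0,30,0.03, 0,0,0,0,0,40,0.03, 0,0,0,0,0,50,0.03, 0,0,0,0,0,60,0.03, 0,0,0,0,0,70,0.03, 0,0,0,0,0,80,0.03, 0,0,0,0,0,90,0.03, 0,0,0,0,0,100,0.03]' && python3 -m handwheel '[0,0,0,0,0,10,0.03, 0,0,0,0,0,17,0.03, 0,0,0,0,0,17,0.03]' && python3 - <<'E'
from h import *
s=sense();m=R.from_rotvec(s['eef_rot']).as_matrix();print(np.rad2deg(np.arctan2(m[1,1],m[0,1])),s['q'].round(2),m[:,2].round(3))
c=get_calibration('wrist');im=camera('wrist');cv2.imwrite('pics/w3.png',im[:,:,::-1]);np.save('w3.npy',c,allow_pickle=True)
u=proj(c,[[.586,.1305,.053],[.586+.052*np.cos(np.deg2rad(-163.4)),.1305+.052*np.sin(np.deg2rad(-163.4)),.053]]);print(u)
cv2.imwrite('pics/c3.png',cv2.resize(im[60:360,80:480,::-1],None,fx=2,fy=2,interpolation=2))
E
```

```text
t: 4.45
tcp_pos: [0.5859, 0.1287, 0.0942]
eef_rot: [2.751, 1.511, -0.007]
wrist_force: [-3.0, -3.8, 1.3]
finger_gap: 0.505
t: 4.82
tcp_pos: [0.5852, 0.1287, 0.0937]
eef_rot: [2.943, 1.09, -0.008]
wrist_force: [-0.2, 0.2, -5.2]
finger_gap: 0.507
-49.36715419756611 [ 0.15  0.47  1.62 -0.01  1.05  1.01] [-0.004 -0.005 -1.   ]
[[281.02235691 231.96466596]
 [250.47768695 296.28673895]]
```

View pics/c3.png

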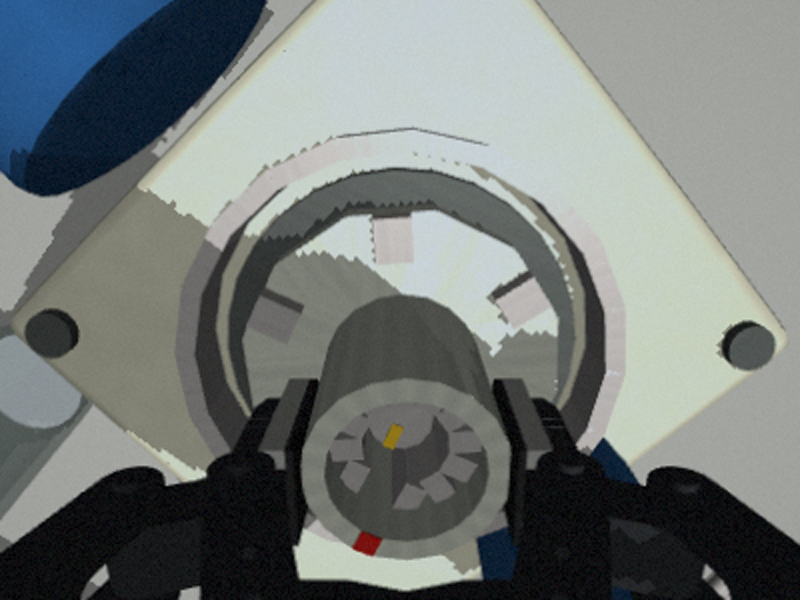

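The rim centre is at crop (404,467) and the red tick at (367,543). That direction is about 26° in the image against 25.4° projected for the key, so they line up. I'll release and see whether the rotor drops.

```bash
python3 -m handwheel '[0,0,0,0,0,0,0.06, 0,0,0,0,0,0,0.075, 0,0,0,0,0,0,0.075, 0,0,-0.02,0,0,0,0.085, 0,0,-0.06,0,0,0,0.085, 0,0,-0.10,0,0,0,0.085, 0,0,-0.115,0,0,0,0.085, 0,0,-0.115,0,0,0,0.085, 0,0,-0.115,0,0,0,0.085]' && python3 - <<'E'
from h import *
s=sense();c=get_calibration('wrist');im=camera('wrist');cv2.imwrite('pics/w4.png',im[:,:,::-1]);np.save('w4.npy',c,allow_pickle=True)
print(s['tcp_pos'])
for z in(.116,.126):
  th=np.linspace(0,2*np.pi,60);p=proj(c,np.c_[.586+.022*np.cos(th),.1305+.022*np.sin(th),th*0+z])
  print(z,p.mean(0),np.ptp(p,0))
cv2.imwrite('pics/c4.png',np.vstack([cv2.resize(im[120:320,150:410,::-1],None,fx=3,fy=3,interpolation=2)]))
E
```

```text
t: 6.0
tcp_pos: [0.5846, 0.1291, 0.2072]
eef_rot: [2.943, 1.091, -0.013]
wrist_force: [0.2, -0.9, -0.3]
finger_gap: 0.997
[0.58457543 0.12913505 0.20715621]
0.116 [282.64379391 207.7145858 ] [55.17272032 52.74820657]
0.126 [282.64954739 211.50271357] [57.4191716  54.68736333]
```

View pics/c4.png

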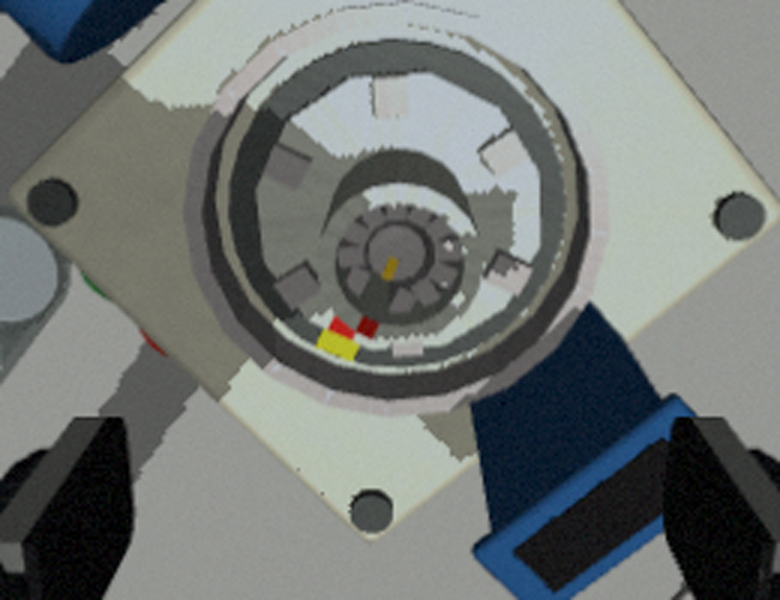

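Red rim tick, disc mark and yellow key mark are now in line. The pocket centre is at about (283.5,207.3), against a prediction of (282.6,207.7) for home, so the rotor has dropped. A side-view check follows once the arm is clear; next I move to a tilted view of the blue cap.

```bash
cat >> h.py <<'E'
def tool(n,ydir):
    """tool z = -n, tool y nearest ydir"""
    z=-np.array(n)/np.linalg.norm(n);y=np.array(ydir,float);y-=z*(y@z);y/=np.linalg.norm(y)
    return R.from_matrix(np.c_[np.cross(y,z),y,z])
E
python3 - <<'E'
from h import *
n=np.array([-.482,.134,.866])
rel(np.array([.505,-.217,.080])+.085*n,tool(n,[-.27,-.963,0]))
E
```

```text
shift mm [-309.1  175.3   56. ] turn [-14.5  28.   55.1]
```

```bash
python3 -m handwheel '[-0.039,0.022,0.0,-1.8,3.5,6.9,0.085, -0.077,0.044,0.0,-3.6,7,13.8,0.085, -0.116,0.066,0.01,-5.4,10.5,20.7,0.085, -0.155,0.088,0.02,-7.2,14,27.6,0.085, -0.193,0.110,0.03,-9.1,17.5,34.4,0.085, -0.232,0.131,0.04,-10.9,21,41.3,0.085, -0.270,0.153,0.05,-12.7,24.5,48.2,0.085, -0.309,0.175,0.056,-14.5,28,55.1,0.085, -0.309,0.175,0.056,-14.5,28,55.1,0.085, -0.309,0.175,0.056,-14.5,28,55.1,0.085]' && python3 - <<'E'
from h import *
s=sense();c=get_calibration('wrist');im=camera('wrist');np.save('w5.npy',c,allow_pickle=True);cv2.imwrite('pics/w5.png',im[:,:,::-1])
m=R.from_rotvec(s['eef_rot']).as_matrix();print(s['tcp_pos'],m.round(3).tolist(),s['q'].round(2))
a=camera('side');cv2.imwrite('pics/side1.png',a[:,:,::-1])
sc=get_calibration('side');print([proj(sc,[.5865,.1312,z]).round(1) for z in(.116,.126)])
b=cv2.imread('pics/side0.png')
q=[cv2.resize(x[150:210,235:300],(240,220),interpolation=2) for x in (b,a[:,:,::-1])]
cv2.imwrite('pics/c5.png',np.hstack([im[:,:,::-1],np.vstack(q)[:420]if 0 else cv2.resize(np.vstack(q),(229,420))]))
E
```

```text
t: 7.3
tcp_pos: [0.4633, -0.2051, 0.1527]
eef_rot: [2.942, -0.405, 0.785]
wrist_force: [-0.2, -0.6, 0.4]
finger_gap: 0.997
[ 0.46327302 -0.20512551  0.15273722] [[0.835, -0.27, 0.48], [-0.234, -0.963, -0.134], [0.498, -0.001, -0.867]] [-0.63  0.13  2.17  0.48  0.39  0.81]
[array([[267.6, 173.9]]), array([[267.6, 170.4]])]
```

View pics/c5.png

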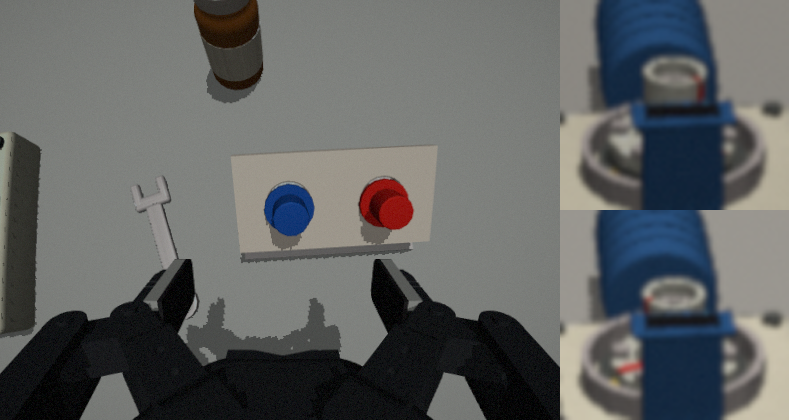

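Side view: the rotor rim has dropped about 4.3 px (about 10 mm), so the rotor is home. In the wrist view the blue knob top is at (290,219) with the flange centre near (289,208); the red knob top is at (397,211). A second, displaced view comes next, for height and tilt.

```bash
python3 -m handwheel '[0,0.02,0.02,0,0,0,0.085, 0,0.04,0.03,0,0,0,0.085, 0,0.04,0.03,0,0,0,0.085, 0,0.04,0.03,0,0,0,0.085]' && python3 - <<'E'
from h import *
s=sense();c=get_calibration('wrist');im=camera('wrist');np.save('w6.npy',c,allow_pickle=True);cv2.imwrite('pics/w6.png',im[:,:,::-1])
a=np.load('w5.npy',allow_pickle=True).item()
for n,u,z in [('btop',(290,219),.09),('bfl',(289,208),.067),('rtop',(397,211),.09),('rfl',(385,202),.067)]:print(n,atz(a,u,z).round(4))
crop=im[100:280,120:430,::-1];cv2.imwrite('pics/c6.png',cv2.resize(crop,None,fx=2.5,fy=2.5,interpolation=2))
def blob(im,hue):
    h=cv2.cvtColor(im,cv2.COLOR_RGB2HSV);m=((abs(h[...,0].astype(int)-hue)<10)&(h[...,1]>120)&(h[...,2]>40)).astype(np.uint8);n,l,st,ce=cv2.connectedComponentsWithStats(m)
    return [(st[i].tolist(),ce[i].round(1).tolist()) for i in np.argsort(-st[:,4])[:4] if i]
im5=cv2.imread('pics/w5.png')[:,:,::-1].copy();print(blob(im5,113),blob(im,113))
E
```

```text
t: 7.9
tcp_pos: [0.4685, -0.246, 0.1276]
eef_rot: [2.943, -0.399, 0.787]
wrist_force: [0.9, -0.0, 0.6]
finger_gap: 0.993
btop [ 0.4968 -0.2201  0.09  ]
bfl [ 0.5102 -0.2236  0.067 ]
rtop [ 0.4808 -0.2992  0.09  ]
rfl [ 0.4934 -0.3021  0.067 ]
[([264, 184, 50, 52, 1943], [288.9, 209.1])] [([211, 195, 56, 59, 2540], [238.0, 223.3])]
```

View pics/c6.png

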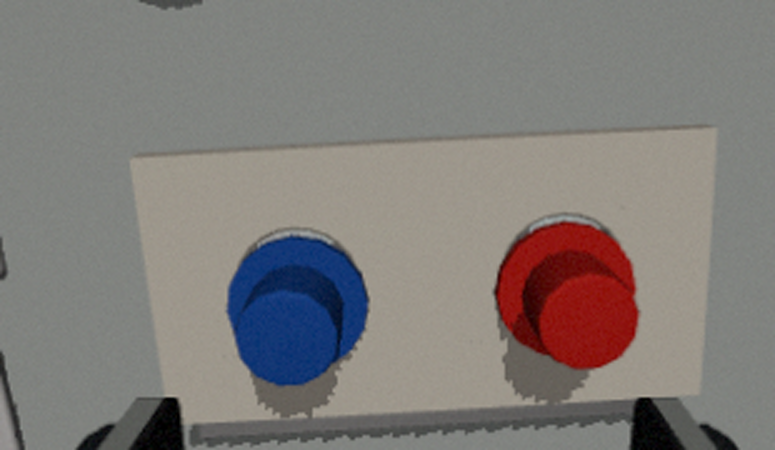

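In the close view the blue knob top is at pixel (234.8,234.8) and the flange centre at (239.2,222). The cap stands well clear of the red one, which is about 80 mm away.

```bash
python3 - <<'E'
from h import *
a=np.load('w5.npy',allow_pickle=True).item();b=np.load('w6.npy',allow_pickle=True).item()
K=tri((a,(290,219)),(b,(234.8,234.8)));F=tri((a,(289,209)),(b,(239.2,222)));print(K,F)
g=lambda u:atz(b,(120+u[0]/2.5,100+u[1]/2.5),.085)
d=K[0]-F[0];print('axis est',d/np.linalg.norm(d),np.linalg.norm(d))
# stand yaw from plate top edge / red knob
r=atz(b,(120+588/2.5,100+322/2.5),K[0][2]);y=K[0]-r;print('ydir',y,np.rad2deg(np.arctan2(-y[0],y[1])))
e=g((133,157))-g((716,128));print('edge',e,np.rad2deg(np.arctan2(-e[0],e[1])))
yaw=np.deg2rad(-12.5)
for yaw in (np.arctan2(-y[0],y[1]),np.arctan2(-e[0],e[1])):
  n=np.array([-.5*np.cos(yaw),-.5*np.sin(yaw),.866]);C=K[0]-.0205*n;C2=F[0]+.0055*n;print('C',C,C2)
  for off in(.05,-.003): rel((C)+off*n,tool(n,[np.sin(yaw),-np.cos(yaw),0]))
E
```

```text
(array([ 0.49822649, -0.22065863,  0.08273634]), [8.264897390702581e-05, 8.264897390706957e-05]) (array([ 0.51049395, -0.22380819,  0.06228609]), [0.00010875939524818983, 0.00010875939524820079])
axis est [-0.50998402  0.13093382  0.85016036] 0.024054587776786596
ydir [1.77875457e-02 7.96540784e-02 1.38777878e-17] -12.58818165217132
edge [0.03597297 0.16336246 0.        ] -12.418534045214697
C [ 0.5082301  -0.22289253  0.06498334] [ 0.50781005 -0.22320885  0.06704909]
shift mm [ -3.4 -31.6  20.5] turn [ 1.4  0.  -2.5]
shift mm [ -3.4 -32.9  73.5] turn [ 1.4  0.  -2.5]
C [ 0.50823667 -0.2228629   0.06498334] [ 0.50780829 -0.2232168   0.06704909]
shift mm [ -3.4 -31.5  20.5] turn [ 1.5  0.  -2.6]
shift mm [ -3.4 -32.9  73.5] turn [ 1.5  0.  -2.6]
```

```bash
python3 - <<'E'
from h import *
yaw=np.deg2rad(-12.5);n=np.array([-.5*np.cos(yaw),-.5*np.sin(yaw),.866])
for off in(.05,-.002): rel(np.array([.5075,-.223,.068])+off*n,tool(n,[np.sin(yaw),-np.cos(yaw),0]))
E
python3 -m handwheel '[-0.002,-0.016,0.009,0.7,0,-1.3,0.06, -0.004,-0.032,0.018,1.4,0,-2.5,0.06, -0.004,-0.032,0.018,1.4,0,-2.5,0.06, -0.004,-0.032,0.018,1.4,0,-2.5,0.06]' 40 && python3 - <<'E'
from h import *
yaw=np.deg2rad(-12.5);n=np.array([-.5*np.cos(yaw),-.5*np.sin(yaw),.866])
rel(np.array([.5075,-.223,.068])-.002*n,tool(n,[np.sin(yaw),-np.cos(yaw),0]))
E
```

```text
shift mm [ -2.5 -31.2  17.6] turn [ 1.4  0.  -2.5]
shift mm [ -2.5 -32.5  69.6] turn [ 1.4  0.  -2.5]
t: 8.45
tcp_pos: [0.4825, -0.2165, 0.1108]
eef_rot: [2.962, -0.324, 0.794]
wrist_force: [-0.4, 0.2, -0.4]
finger_gap: 0.704
shift mm [ 1.   0.9 52. ] turn [ 0.1 -0.   0. ]
```

```bash
python3 -m handwheel '[0.001,0.001,0.02,0,0,0,0.06, 0.001,0.001,0.04,0,0,0,0.06, 0.001,0.001,0.052,0,0,0,0.06, 0.001,0.001,0.052,0,0,0,0.06]' 30 && python3 -m handwheel '[0,0,0,0,0,0,0.02, 0,0,0,0,0,0,0.015, 0,0,0,0,0,0,0.015, 0,0,0,0,0,0,0.015]' 40
```

```text
t: 8.95
tcp_pos: [0.5087, -0.2238, 0.066]
eef_rot: [2.963, -0.326, 0.793]
wrist_force: [0.2, -0.4, -0.1]
finger_gap: 0.708
t: 9.45
tcp_pos: [0.5088, -0.2241, 0.0669]
eef_rot: [2.961, -0.326, 0.795]
wrist_force: [-2.4, -0.2, 6.9]
finger_gap: 0.313
```

```bash
python3 -m handwheel '[0,0,-0.02,0,0,0,0.015, 0,0,-0.05,0,0,0,0.015, 0,0,-0.09,0,0,0,0.015, 0,0,-0.11,0,0,0,0.015, 0,0,-0.11,0,0,0,0.015]' 60 && python3 - <<'E'
from h import *
rel([.586,.131,.205],down(np.deg2rad(-102.5)));s=sense();print(s['q'].round(2))
c=get_calibration('wrist');im=camera('wrist');cv2.imwrite('pics/w7.png',im[:,:,::-1])
E
```

```text
t: 10.07
tcp_pos: [0.4547, -0.2119, 0.1634]
eef_rot: [2.959, -0.325, 0.798]
wrist_force: [-0.3, -0.2, -1.2]
finger_gap: 0.307
shift mm [  67.5 -363.2  -10. ] turn [  0.2 -30.2  -0.1]
[-0.69  0.11  2.16  0.54  0.45  0.66]
```

The wrist force of -1.2 N shows the cap is held. Carrying it over the mill.

```bash
python3 -m handwheel '[0.008,-0.045,-0.02,0,-3.8,0,0.015, 0.017,-0.091,-0.03,0,-7.6,0,0.015, 0.025,-0.136,-0.03,0,-11.3,0,0.015, 0.034,-0.182,-0.03,0,-15.1,0,0.015, 0.042,-0.227,-0.03,0,-18.9,0,0.015, 0.051,-0.272,-0.025,0,-22.6,0,0.015, 0.059,-0.318,-0.02,0,-26.4,0,0.015, 0.0675,-0.363,-0.01,0,-30.2,0,0.015, 0.0675,-0.363,-0.01,0,-30.2,0,0.015, 0.0675,-0.363,-0.01,0,-30.2,0,0.015]' && python3 - <<'E'
from h import *
s=sense();c=get_calibration('wrist');im=camera('wrist');cv2.imwrite('pics/w8.png',im[:,:,::-1]);np.save('w8.npy',c,allow_pickle=True)
m=R.from_rotvec(s['eef_rot']);print(s['tcp_pos'],s['q'].round(2))
print('rim',proj(c,[.5865,.1312,.116]),'knobtop',proj(c,s['tcp_pos']-.0225*m.as_matrix()[:,2]),'flange',proj(c,s['tcp_pos']+.0035*m.as_matrix()[:,2]))
rel([.5862,.131,.13],down(np.deg2rad(-102.5)))
cv2.imwrite('pics/c8.png',cv2.resize(im[80:380,80:480,::-1],None,fx=2,fy=2,interpolation=2))
E
```

```text
t: 11.38
tcp_pos: [0.5853, 0.131, 0.202]
eef_rot: [3.12, -0.343, -0.008]
wrist_force: [-0.4, -0.2, -1.3]
finger_gap: 0.314
[0.58532115 0.13100436 0.20195928] [ 0.15  0.37  1.49 -0.    1.29  1.94]
rim [[281.87712738 211.67243043]] knobtop [[283.13205394 286.82210803]] flange [[283.02604791 260.74156431]]
shift mm [ 1.3 -1.1 72.7] turn [ 0.2  0.2 -0.1]
```

View pics/c8.png

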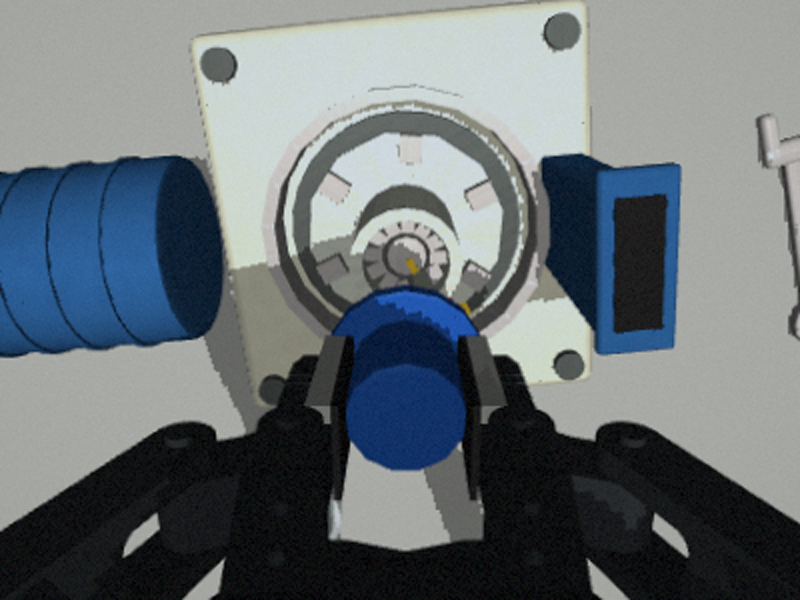

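The knob top is at pixel (283,288.5) against (283,286.8) predicted, so the cap is held upright and centred. The pocket is at about (284,212), so it needs roughly 2 mm tool +x and 0.5 mm tool +y. I'll descend in two stages, watching the force.

```bash
python3 -m handwheel '[0.002,0.0005,0.02,0.2,0.2,0,0.015, 0.002,0.0005,0.04,0.2,0.2,0,0.015, 0.002,0.0005,0.06,0.2,0.2,0,0.015, 0.002,0.0005,0.06,0.2,0.2,0,0.015]' && python3 -m handwheel '[0,0,0.004,0,0,0,0.015, 0,0,0.008,0,0,0,0.015, 0,0,0.011,0,0,0,0.015, 0,0,0.011,0,0,0,0.015]'
```

```text
t: 11.92
tcp_pos: [0.5841, 0.128, 0.1413]
eef_rot: [3.122, -0.346, -0.007]
wrist_force: [0.5, 0.5, -1.6]
finger_gap: 0.309
t: 12.42
tcp_pos: [0.5847, 0.1283, 0.1307]
eef_rot: [3.122, -0.346, -0.005]
wrist_force: [1.7, 0.6, -0.9]
finger_gap: 0.305
```

No vertical resistance at 0.1307, so the plug appears to be inside the pocket. Continuing down gently.

```bash
python3 -m handwheel '[0.001,0.0005,0.003,0,0,0,0.015, 0.001,0.0005,0.005,0,0,0,0.015, 0.001,0.0005,0.005,0,0,0,0.015]' && python3 -m handwheel '[0,0,0.002,0,0,0,0.015, 0,0,0.003,0,0,0,0.015, 0,0,0.003,0,0,0,0.015]'
```

```text
t: 12.8
tcp_pos: [0.5859, 0.128, 0.1255]
eef_rot: [-3.122, 0.346, 0.004]
wrist_force: [1.9, 1.6, -2.2]
finger_gap: 0.306
t: 13.18
tcp_pos: [0.586, 0.128, 0.1236]
eef_rot: [-3.122, 0.346, 0.003]
wrist_force: [-0.9, 1.9, 5.2]
finger_gap: 0.306
```

Vertical contact begins at TCP z 0.1236, as expected for seated. Releasing and backing off upwards.

```bash
python3 -m handwheel '[0,0,0,0,0,0,0.04, 0,0,0,0,0,0,0.06, 0,0,0,0,0,0,0.06, 0,0,-0.02,0,0,0,0.06, 0,0,-0.06,0,0,0,0.06, 0,0,-0.10,0,0,0,0.06, 0,0,-0.12,0,0,0,0.06, 0,0,-0.12,0,0,0,0.06]' && python3 - <<'E'
from h import *
s=sense();c=get_calibration('wrist');im=camera('wrist');a=camera('side');t=camera('top')
print(s['tcp_pos'])
sc=get_calibration('side')
for n,z in(('knobtop',.148),('flangetop',.122)): print(n,proj(c,[.586,.1305,z]).round(1),proj(sc,[.586,.1305,z]).round(1))
r=lambda x,w,h:cv2.resize(x[:,:,::-1],(w,h),interpolation=2)
cv2.imwrite('pics/c9.png',np.hstack([r(im[100:310,160:420],520,420),np.vstack([r(a[150:215,230:310],258,210),r(t[140:290,145:329],258,210)])]))
cv2.imwrite('pics/w9.png',im[:,:,::-1])
E
```

```text
t: 14.18
tcp_pos: [0.5874, 0.128, 0.2453]
eef_rot: [-3.121, 0.346, -0.003]
wrist_force: [-0.3, 0.0, -0.8]
finger_gap: 0.701
[0.58739211 0.12799964 0.24534162]
knobtop [[280.4 211.8]] [[267.4 162.7]]
flangetop [[280.7 203.3]] [[267.4 171.9]]
```

View pics/c9.png

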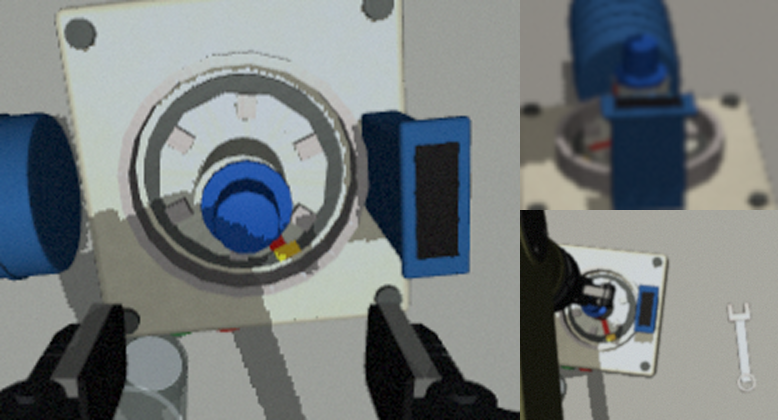

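The cap is upright in the rotor. The knob top is at (283.5,210.5) against (280.4,211.8) predicted for seated, and at side row 163 against 162.7 predicted. The red line still points at the yellow key mark. The gripper is clear, so I'm handing in.

```bash
python3 -c "
from bench import *
print(close_job())"
```

```text
the job is handed in; nothing more can be done
None
```

The rotor is home on its key, the blue cap is seated knob-up in its pocket, and I handed the job in at about 14.3 s. No verdict was given.

**Rotor:** I gripped the boss and turned it about −117°, which lined the red line up with the yellow key mark. On release the rim dropped about 4.3 px in the side view, roughly the full 10 mm. The wrist view put the pocket within 1 px of where it should be when home.

**Cap:** I gripped the knob along its 30° lean, lifted it out, turned it upright and lowered it. The plug went into the pocket with almost no resistance, and the flange met the rim at about 5 N at the expected height. After release the knob top was within 1 px of its seated height in the side view. In the wrist view it was within 1.5 px in height and 3 px sideways.

**Disagreements:**
- The top camera read the mill's position 4 to 9 mm differently in y from the wrist views, which agreed with each other. I used the wrist values.
- The arm settled up to about 2 mm off its commanded positions near the mill.
- The cap's measured height on the stand was about 5 to 7 mm below the 72 mm implied by the text, so I used a value in between.

The red cap, jar, beaker and wrench were never approached. The final pictures show the beaker and wrench but not the jar or the red cap, so those two were not checked at the end. The gripper was open and clear of everything when I handed in.

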